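# Sweep finished castings out from under the catch tray guard into the tote

## Robot

A 7-joint arm with a two-finger parallel gripper is mounted at the origin on a cart in front of the work surface, level with it; the furniture and walls round the work are solid. World frame = base frame: x ahead of the robot, y to its left, z up, the work surface at z = 0. Lengths are in mm, angles in rad, forces in N, time in s.
With the tool pointing down it reaches from about 425 to 950 mm from the base axis. Payload 4.7 kg.
Tool frame: the origin (TCP) lies between the finger pads; the fingertips stand 14 mm ahead of it and the grasp point (between the pads) lies 5 mm behind it; z points along the fingers, y is the line along which they close (so a half turn about z gives the same grasp; the last joint's range is limited). The gripper opens to 87 mm and grips with 3 to 60 N. Pads are 19 mm wide; open, the fingers measure 117 mm over their backs; the gripper's body (75 mm by 190 mm) begins 51 mm behind the grasp point.
Start: joints at [-1.14, 0.469, -0.049, 1.532, 0.024, 1.141, -0.082], TCP at [299.508, 604.932, 236.573] pointing down, gripper open.
Joint ranges: [-2.59, 2.59], [-0.33, 1.99], [-1.39, 1.29], [0.1, 2.45], [-1.04, 4.18], [0.21, 1.99], [-2.66, 2.66]. Speed limits (rad/s): [2.57, 2.57, 3.14, 3.14, 3.14, 3.14, 3.14].

## Interface

Orientations are given as a 3x3 rotation matrix whose columns are the frame's x, y, z axes.
In Python, from cell import r gives the robot as it stands. The module is installed in compiled form; this text tells all that it offers.
- The arm moves only by the shell command python3 -m handwheel 'ROWS' [FORCE]. ROWS is JSON, a list of rows, each an object with "delta_rot": the turn, a rotation vector about the world's x, y, z in degrees, a list of three; "xyz": the shift along the world's x, y, z in m, a list of three; "fingers": the opening, from 0 (shut) to 1 (fully open). In form: [{"delta_rot": [wx, wy, wz], "xyz": [tx, ty, tz], "fingers": fingers}, ...]. A call has 1 to 20 rows; each row shifts and turns the commanded pose from where the row before left it; what a row does not reach is not made up. A row lasts 1/8 s, in which the tool goes at most 62.5 mm and 10.7 degrees, less where a joint would pass 70% of its speed; a pose out of reach is approached as far as the arm can. A call is refused whole if a number of a shift passes 0.0625 or a number of a turn 10.7, either way. A call with a gripper value outside its range is refused whole. The fingers move at their own pace and stop on an object; FORCE is the grip in N (left out, the last holds). Time passes only in rows, so rows that do not move let the fingers close. It gives the time, the measured TCP pose, the force, the opening and the grip force at its end, in the units of the state.
- r.get_obs(): the state, without advancing time (a new reading comes with each control period).
- r.get_image(name): name is "scene" or "top"; returns a dict with "color" (420x560x3 uint8, red, green, blue), "fx", "fy", "cx", "cy" (pixels), "extrinsics" (4x4, takes a point from world to camera coordinates). Camera axes: x right, y up, looking along -z (the intrinsics and any distortion apply to the point x, -y, -z); pixel columns grow to the right and rows downward; lengths in mm; the calibration is good to about 2 mm. A picture is of the moment at which its call begins. There is no depth.
- r.finish_job(): hands the job in; it is judged then, once.
The state is a dict: "time_s": time; "joint_pos": joint angles; "joint_velocities": joint speeds; "tau": joint torques, N m; "position": TCP position; "eef_rot": TCP orientation; "contact_force": force on the tool from outside, world axes, zero at the start; "torque": the same for the moment, N m; "opening": finger opening in mm; "grip_force": force on a finger pad.
Only numpy, scipy, OpenCV 4.12 (cv2) and the standard library are available. Lean on these libraries where they do the work, as an engineer would, in place of code of your own. Each camera call takes 0.05 s, during which the arm holds its last target. There are 200 camera calls.

## Task

Empty the catch tray: reach in under its clear guard and sweep both castings along the tray and off its open end, so that they drop into the blue tote standing there and lie inside it. Slide them, do not lift them up out of the trough; ease them along gently - if they jam, back off instead of forcing them or the tray - leave the tote standing where it is and do not disturb anything else on the bench.

Things in the scene. Friction and masses are not known exactly. Their poses are not given: they have to be found in the camera images.
- catch_tray: fixed green trough on legs, 122 x 276 mm, origin on the bench below its middle; y points along it to the open end (the end nearer the robot), x across it to its low open side (robot's left), z up. Steel floor at z = 95 mm, inside x = -56 to 56, y = -135 to 135. Above the floor: lip (x = 58) 15 mm, back wall (x = -58) 65 mm, closed end (y = -137) 14 mm where x > 18, else 63 mm
- outlet (a point): middle of the tray's open end at floor level, on the floor's edge (tray x 0, y 135, z 95 mm); no wall there. In the mouth's corner by the low lip a 20 mm high slanting cheek runs from tray x = 56, y = 93 to x = 40, y = 135 mm
- guard_edge (a point): middle of the lower edge of the clear flat guard on the tray's open side (tray x 21, y 0, z 157 mm), 62 mm above the floor. The guard covers the trough from here to the back wall, y = -139 to 101 mm, top 67 mm above the floor (75 at the screws). Castings under it can be reached only by slanting in from the low open side
- tote: loose blue open plastic parts bin, 156 mm in its x, 112 mm in its y, 60 mm high (33 mm at its -x end), walls about 3 mm; origin at the centre of its underside, z up. It stands on the tray's 6 mm base plate below the open end, its near rim tucked under the end of the tray floor
- elbow: raw aluminium elbow casting, 65 (x) x 74 (y) x 50 (z) mm, upright pipe on a two-eared foot; origin at the centre of its underside. Lies in the tray
- cap: raw aluminium round cap casting, 68 (x) x 70 (y) x 21 (z) mm, with three screw lugs; origin at the centre of its underside. Lies in the tray
- aerosol: bystander: aerosol can, 66 mm across, 187 mm high, origin at the centre of its underside
- tape_roll: bystander: roll of tape lying flat, 86 mm across, 24 mm high, origin at the centre of its underside
- sanding_block: bystander: green sanding block, 55 x 100 x 28 mm, origin at the centre of its underside
Mind the look-alikes: they are no part of the job. Leave any red look-alike of the cap alone.

How it is judged (in metres and radians):
At the end, for the whole second after the job is handed in: Both castings lie at rest inside the tote: the origin of each within 75 mm of the tote's centre along the tote's x and within 53 mm along its y, between its floor and 75 mm above its underside; the tote stands level (x of elbow in the frame of tote between -0.075 and 0.075 m and y of elbow in the frame of tote between -0.053 and 0.053 m and z of elbow in the frame of tote between 0 and 0.075 m and linear speed of each of elbow, cap below 0.02 m/s and x of cap in the frame of tote between -0.075 and 0.075 m and y of cap in the frame of tote between -0.053 and 0.053 m and z of cap in the frame of tote between 0 and 0.075 m and angle between tote's own z axis and vertical below 0.1 rad); the robot touches nothing.
It fails at once if a casting is lifted up out of the trough (its origin more than 60 mm above the tray floor) (height (world z) of any of elbow, cap above 0.155 m).
It fails at once if a casting is forced (over 40 N from the fingers) (contact force between the fingers and elbow above 40 N or contact force between the fingers and cap above 40 N).
It fails at once if the tray or its guard is struck or forced by the arm (over 40 N) (contact force between any of the arm, the fingers and catch_tray above 40 N).
It fails at once if the tote is shifted more than 30 mm (distance of tote from where it was at the start of the episode above 0.03 m).
It fails at once if a bystander on the bench is shifted more than 30 mm (distance of any of aerosol, tape_roll, sanding_block from where it was at the start of the episode above 0.03 m).
It also fails if it takes over 48 s, if anything falls off the work surface, if the arm or the gripper's body presses on something with over 40 N, if the wrist force passes 120 N, or if a joint passes its speed limit or range.

## Working session

There is one attempt and no reset: what is moved stays moved. The work goes in short steps, Python scripts to look and compute and a shell command to move; the robot and the scene stay as the last step left them, time stands still between calls to the robot, and variables do not carry over. Pictures are saved under pics/ and viewed, at most 10 in all, crops included, and the job is handed in when it is done.

```bash
mkdir -p pics; cat > h.py <<'E'
import numpy as np, cv2
from cell import r
def grab(n,f):
    d=r.get_image(n); cv2.imwrite('pics/'+f,d['color'][:,:,::-1]); return d
def proj(d,P):
    P=np.atleast_2d(P).astype(float); E=np.array(d['extrinsics']); c=P@E[:3,:3].T+E[:3,3]
    return np.c_[d['cx']+d['fx']*c[:,0]/-c[:,2], d['cy']-d['fy']*c[:,1]/-c[:,2]]
def ray(d,uv,z):
    uv=np.atleast_2d(uv).astype(float); E=np.array(d['extrinsics']); R=E[:3,:3]; o=-R.T@E[:3,3]
    c=np.c_[(uv[:,0]-d['cx'])/d['fx'],-(uv[:,1]-d['cy'])/d['fy'],-np.ones(len(uv))]@R
    return o+c*((z-o[2])/c[:,2])[:,None]
E
python3 - <<'E'
from h import *
for n in('scene','top'):
    d=grab(n,n+'0.png'); E=np.array(d['extrinsics']); print(n,d['fx'],d['cx'],d['cy'],-E[:3,:3].T@E[:3,3], [k for k in d])
o=r.get_obs(); print(o['position'],o['eef_rot'],o['contact_force'],o['time_s'])
E
```

```text
scene 417.52653698326594 286.26233184766426 209.47730658823804 [-138.53120134  525.96876972  623.83271868] ['color', 'fx', 'fy', 'cx', 'cy', 'extrinsics']
top 424.01282724963437 278.3507448551186 209.96901207326812 [384.03195743 204.73114029 954.00023888] ['color', 'fx', 'fy', 'cx', 'cy', 'extrinsics']
[299.31079114 604.46369786 235.63589631] [[-8.96171673e-01  4.43706979e-01 -6.70125138e-04]
 [ 4.43707479e-01  8.96170371e-01 -1.52935869e-03]
 [-7.80408314e-05 -1.66790747e-03 -9.99998606e-01]] [ 0.15227064  0.3049674  -0.28944197] 0.1
```

View pics/scene0.png

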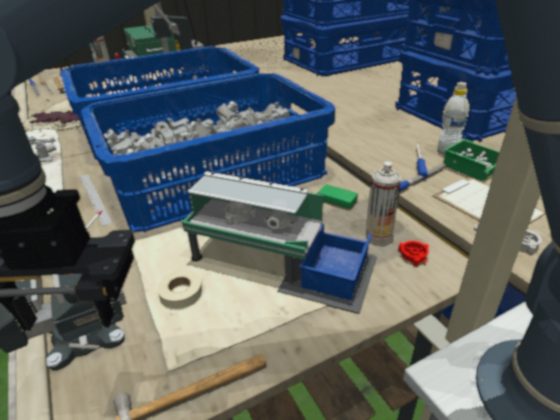

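View pics/top0.png

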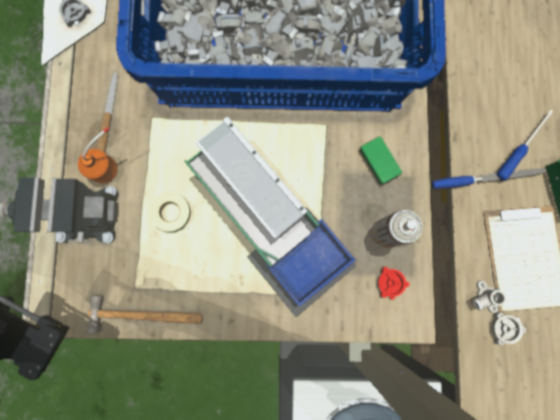

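Scene shows the tray (185–325, 175–265) with clear guard, castings under it near (235,217) and (272,222), tote at (335,262). Top view shows the tray from (190,150) to (330,240), tote (303,265). Look-alikes: red cap, top (392,283); loose elbow and cap on the right bench, top (487,297) and (508,330); castings in the blue crate. The ones I want are those in the tray; checking with one close crop.

```bash
python3 - <<'E'
from h import *
a=cv2.imread('pics/scene0.png')[165:310,180:380]; b=cv2.imread('pics/top0.png')[110:315,180:360]
a=cv2.resize(a,(800,580),interpolation=cv2.INTER_CUBIC)
b=cv2.resize(b,None,fx=2.9,fy=2.9,interpolation=cv2.INTER_CUBIC)
cv2.imwrite('pics/ca.png',a); cv2.imwrite('pics/cb.png',b)
E
```

```text
(no output)
```

View pics/ca.png

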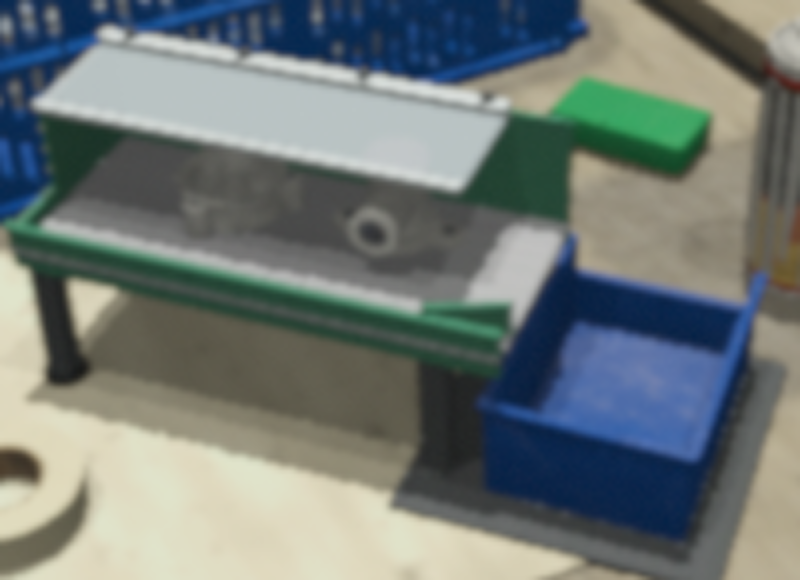

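View pics/cb.png

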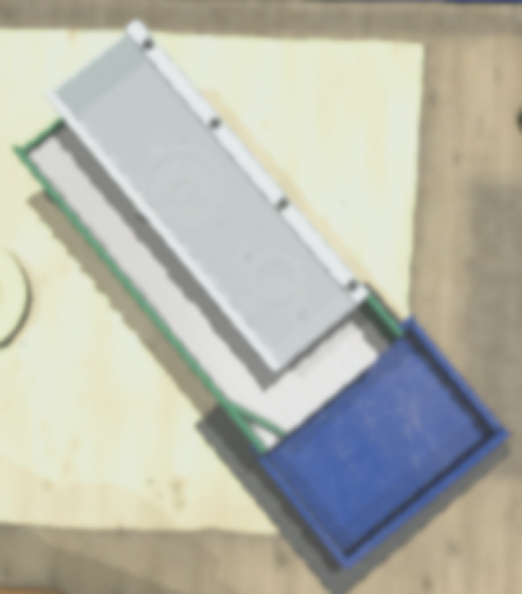

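```bash
cat > fit.py <<'E'
from h import *
from scipy.optimize import least_squares
T=r.get_image('top'); S=r.get_image('scene')
t=lambda u,v:(180+u/2.9-.33,110+v/2.9-.33); s=lambda u,v:(180+u/4-.4,165+v/4-.4)
L=[(T,t(50,95),(21,-139,160)),(T,t(278,370),(21,101,160)),(T,t(15,148),(61,-138,110)),(T,t(262,452),(61,137,110)),
(S,s(35,103),(21,-139,160)),(S,s(462,190),(21,101,160)),(S,s(8,228),(61,-138,110)),(S,s(510,322),(45,137,115)),(S,s(575,232),(-59,137,95)),(S,s(572,122),(-59,137,160))]
def W(p,P):
    c,sn=np.cos(p[2]),np.sin(p[2]); P=np.atleast_2d(P).astype(float)
    return np.c_[p[0]+c*P[:,0]-sn*P[:,1],p[1]+sn*P[:,0]+c*P[:,1],P[:,2]]
def res(p): return np.concatenate([proj(d,W(p,P))[0]-uv for d,uv,P in L])
g=ray(T,[t(50,95),t(278,370)],160); dd=g[1]-g[0]
q=least_squares(res,[*g.mean(0)[:2],np.arctan2(-dd[0],dd[1])],loss='soft_l1').x
np.save('tray.npy',q)
def totray(p,P): 
    c,sn=np.cos(p[2]),np.sin(p[2]); P=P[:,:2]-p[:2]; return np.c_[c*P[:,0]+sn*P[:,1],-sn*P[:,0]+c*P[:,1]]
if __name__=='__main__':
    print('guard len',np.linalg.norm(dd)); print(q, np.degrees(q[2])); print(res(q).reshape(-1,2).round(1))
    # castings: top circle centres, at heights
    for n,uv,z in[('cap? top',t(183,188),116),('el? top',t(275,275),140),('el low',t(275,275),100)]: print(n,uv,totray(q,ray(T,[uv],z)).round(0))
    for n,uv,z in[('left lump',s(240,192),110),('left bottom',s(225,232),97),('right ring',s(374,232),120),('right bottom',s(372,252),97)]: print(n,uv,[ (zz,totray(q,ray(S,[uv],zz)).round(0).tolist()) for zz in(z,z+20)])
    print('tote',totray(q,ray(T,[t(262,455),t(345,565),t(508,433),t(415,322)],66)).round(0))
    # rectified views of tray in tray coords at two heights
    out=[]
    for d,z in((T,116),(T,145),(S,97)):
        w=W(q,[(65,-140,z),(65,140,z),(-65,140,z),(-65,-140,z)])
        H=cv2.getPerspectiveTransform(proj(d,w).astype(np.float32),np.float32([[0,260],[560,260],[560,0],[0,0]]))
        im=cv2.warpPerspective(d['color'],H,(560,260),flags=cv2.INTER_CUBIC)[:,:,::-1]
        g=cv2.cvtColor(np.ascontiguousarray(im),cv2.COLOR_BGR2GRAY); out.append(cv2.createCLAHE(6,(4,4)).apply(g)[:195])
    cv2.imwrite('pics/rect.png',np.vstack(out))
E
python3 fit.py
```

```text
guard len 237.87138338921818
[534.64717385 253.66171102   2.27130867] 130.1364007300068
[[-1.5 -1.2]
 [-1.6  0.2]
 [-0.3  0.2]
 [-0.3  0.8]
 [ 0.1  0.5]
 [-0.6  0.3]
 [ 0.7 -1.1]
 [ 0.8 -3.4]
 [ 0.2 -2.3]
 [ 1.8 -0.4]]
cap? top (242.77344827586205, 174.49758620689656) [[-13. -40.]]
el? top (274.4975862068966, 204.49758620689656) [[-21.  51.]]
el low (274.4975862068966, 204.49758620689656) [[-25.  46.]]
left lump (239.6, 212.6) [(110, [[-6.0, -36.0]]), (130, [[20.0, -22.0]])]
left bottom (235.85, 222.6) [(97, [[14.0, -36.0]]), (117, [[38.0, -22.0]])]
right ring (273.1, 222.6) [(120, [[16.0, 52.0]]), (140, [[41.0, 63.0]])]
right bottom (272.6, 227.6) [(97, [[4.0, 45.0]]), (117, [[29.0, 56.0]])]
tote [[ 61. 137.]
 [ 64. 234.]
 [-86. 237.]
 [-86. 133.]]
```

View pics/rect.png

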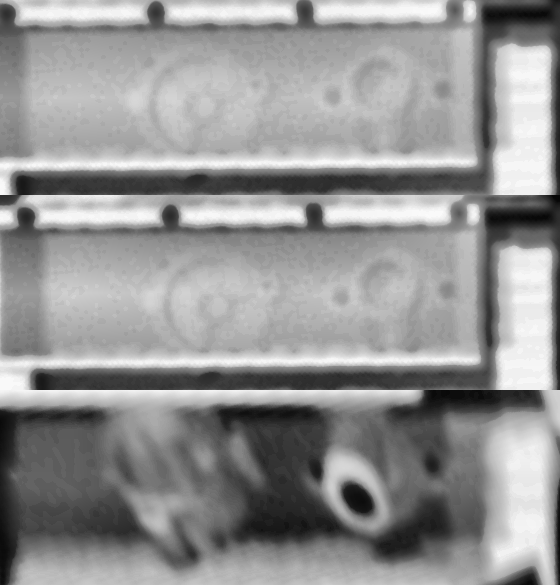

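Rectified views: cap (round, three lugs) at about tray (−12, −40), pixel (200,105); elbow's pipe at (387,88), ears at (335,97)/(442,90), so it spans tray y ≈ 17..91. These raw‑aluminium parts in the tray are the right ones. Plan: closed fingers, tilted about 50°, go in behind the cap and sweep both out as a train.

```bash
cat > plan.py <<'E'
from h import *
q=np.load('tray.npy'); c,s=np.cos(q[2]),np.sin(q[2]); Rt=np.array([[c,-s,0],[s,c,0],[0,0,1.]])
def tw(x,y,zf): return Rt@[x,y,zf+95]+[q[0],q[1],0]
def state():
    o=r.get_obs(); R=np.array(o['eef_rot']); tip=np.array(o['position'])+14*R[:,2]
    t=Rt.T@(tip-[q[0],q[1],0])-[0,0,95]; z=Rt.T@R[:,2]; y=Rt.T@R[:,1]
    print('t',o['time_s'],'tip(tray)',t.round(1),'tilt',np.degrees(np.arctan2(-z[0],-z[2])).round(1),'z',z.round(3),'y',y.round(3),'F',np.array(o['contact_force']).round(1),'Ftray',(Rt.T@o['contact_force']).round(1),'open',round(o['opening'],1),'q',np.array(o['joint_pos']).round(2))
    return o,t
if __name__=='__main__':
    from scipy.spatial.transform import Rotation as Ro
    T=r.get_image('top')
    print('crate front base',ray(T,[(160,105),(240,108),(400,108)],0).round(0).tolist(),'top edge',ray(T,[(125,75),(300,80)],150).round(0).tolist())
    o,t=state(); print(Rt[:,0],Rt[:,1])
    th=np.radians(50); a=np.array([np.sin(th),0,np.cos(th)])
    for nm,x,y,z in(('pre',-14+90*a[0],-100,12+90*a[2]),('in',-14,-100,12),('end',-14,100,12)):
        print(nm,'TCP',(tw(x,y,z)+14*Rt@a).round(1))
    zt=-Rt@a; yt=-Rt[:,1]; Rg=np.c_[np.cross(yt,zt),yt,zt]
    R0=np.array(o['eef_rot'])
    print('rotvec',np.degrees(Ro.from_matrix(Rg@R0.T).as_rotvec()))
E
python3 plan.py
```

```text
crate front base [[763.0, 477.0, 0.0], [759.0, 289.0, 0.0], [767.0, -88.0, 0.0]] top edge [[764.0, 507.0, 150.0], [761.0, 158.0, 150.0]]
t 0.25 tip(tray) [419.9 -46.4 127. ] tilt 0.0 z [-0.     0.001 -1.   ] y [ 0.399 -0.917 -0.001] F [ 0.5  0.1 -0. ] Ftray [-0.2 -0.4 -0. ] open 87.0 q [-1.14  0.47 -0.05  1.53  0.02  1.14 -0.08]
[-0.64460946  0.76451203  0.        ] [-0.76451203 -0.64460946  0.        ]
pre TCP [568.8 368.3 173.8]
in TCP [613.2 315.6 116. ]
end TCP [460.3 186.7 116. ]
rotvec [-31.01764903 -39.63534387 -21.974596  ]
```

```bash
python3 -m handwheel '[{"delta_rot":[-4.43,-5.66,-3.14],"xyz":[0.015,-0.015,0.01],"fingers":0},{"delta_rot":[-4.43,-5.66,-3.14],"xyz":[0.02,-0.02,0],"fingers":0},{"delta_rot":[-4.43,-5.66,-3.14],"xyz":[0.02,-0.02,0],"fingers":0},{"delta_rot":[-4.43,-5.66,-3.14],"xyz":[0.02,-0.02,0],"fingers":0},{"delta_rot":[-4.43,-5.66,-3.14],"xyz":[0.02,-0.02,0],"fingers":0},{"delta_rot":[-4.43,-5.66,-3.14],"xyz":[0.02,-0.02,0],"fingers":0},{"delta_rot":[-4.43,-5.66,-3.14],"xyz":[0.02,-0.02,0],"fingers":0},{"delta_rot":[0,0,0],"xyz":[0.02,-0.02,0],"fingers":0}]' 20; python3 -c "
from plan import *
state()"
```

```text
time_s: 1.25
position: [453.3, 451.0, 243.9]
eef_rot: [[-0.419, 0.761, 0.495], [0.488, 0.649, -0.584], [-0.766, -0.004, -0.643]]
contact_force: [-0.4, -0.0, -0.2]
opening: 15.0
grip_force: 0.0
t 1.25 tip(tray) [192.6 -65.  139.9] tilt 50.0 z [-0.766 -0.002 -0.643] y [ 0.005 -1.    -0.004] F [-0.4 -0.  -0.2] Ftray [ 0.2  0.3 -0.2] open 15.0 q [-1.38  0.6   0.3   1.59  0.63  1.41 -0.64]
```

```bash
python3 -m handwheel '[{"delta_rot":[0,0,0],"xyz":[0.023,-0.014,-0.005],"fingers":0},{"delta_rot":[0,0,0],"xyz":[0.023,-0.014,-0.01],"fingers":0},{"delta_rot":[0,0,0],"xyz":[0.023,-0.014,-0.013],"fingers":0},{"delta_rot":[0,0,0],"xyz":[0.02,-0.014,-0.014],"fingers":0},{"delta_rot":[0,0,0],"xyz":[0.016,-0.014,-0.014],"fingers":0},{"delta_rot":[0,0,0],"xyz":[0.01,-0.012,-0.014],"fingers":0},{"delta_rot":[0,0,0],"xyz":[0,0,0],"fingers":0},{"delta_rot":[0,0,0],"xyz":[0,0,0],"fingers":0}]'; python3 -c "
from plan import *
state(); grab('scene','pre.png')
a=cv2.imread('pics/pre.png')[120:300,120:360]; cv2.imwrite('pics/pre.png',cv2.resize(a,None,fx=3,fy=3))"
```

```text
time_s: 2.25
position: [569.4, 368.8, 177.0]
eef_rot: [[-0.415, 0.763, 0.495], [0.492, 0.646, -0.583], [-0.765, 0.002, -0.644]]
contact_force: [-0.0, 0.2, 0.2]
opening: 0.4
grip_force: 0.0
t 2.25 tip(tray) [  54.9 -100.8   73. ] tilt 49.9 z [-0.765 -0.002 -0.644] y [ 0.002 -1.     0.002] F [-0.   0.2  0.2] Ftray [ 0.2 -0.1  0.2] open 0.4 q [-1.2   0.67  0.34  1.66  0.7   1.17 -0.6 ]
```

View pics/pre.png

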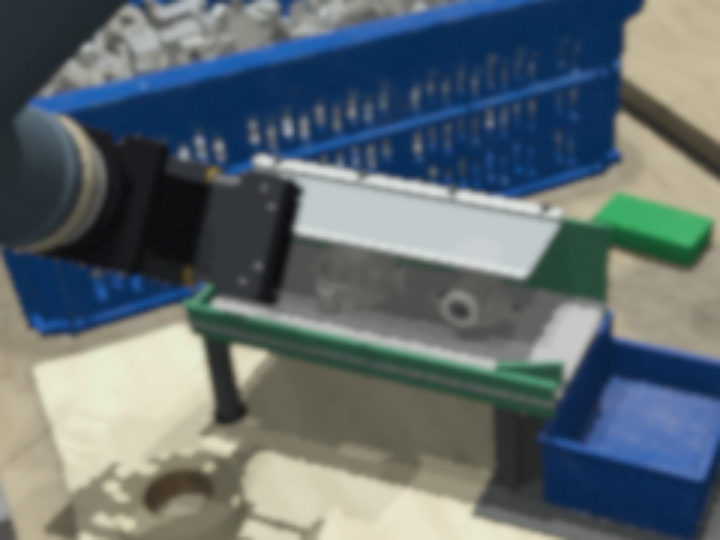

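Gripper (260,240) sits before the far end of the trough, castings undisturbed at (350,275) and (465,305). Slanting in.

```bash
python3 -m handwheel '[{"delta_rot":[0,0,0],"xyz":[0.0055,-0.0066,-0.0074],"fingers":0},{"delta_rot":[0,0,0],"xyz":[0.0055,-0.0066,-0.0074],"fingers":0},{"delta_rot":[0,0,0],"xyz":[0.0055,-0.0066,-0.0074],"fingers":0},{"delta_rot":[0,0,0],"xyz":[0.0055,-0.0066,-0.0074],"fingers":0},{"delta_rot":[0,0,0],"xyz":[0.0055,-0.0066,-0.0074],"fingers":0},{"delta_rot":[0,0,0],"xyz":[0.0055,-0.0066,-0.0074],"fingers":0}]'; python3 -c "
from plan import *
state()"
```

```text
time_s: 3.05
position: [602.9, 327.8, 131.6]
eef_rot: [[-0.415, 0.764, 0.494], [0.492, 0.645, -0.585], [-0.766, 0.0, -0.643]]
contact_force: [0.4, -0.2, 0.1]
opening: 0.3
grip_force: 0.0
t 3.05 tip(tray) [   1.9 -100.    27.6] tilt 50.0 z [-0.766 -0.001 -0.643] y [ 0.001 -1.     0.   ] F [ 0.4 -0.2  0.1] Ftray [-0.4 -0.2  0.1] open 0.3 q [-1.14  0.72  0.36  1.7   0.74  1.05 -0.63]
```

```bash
python3 -m handwheel '[{"delta_rot":[0,0,0],"xyz":[0.005,-0.006,-0.0068],"fingers":0},{"delta_rot":[0,0,0],"xyz":[0.003,-0.0036,-0.0045],"fingers":0},{"delta_rot":[0,0,0],"xyz":[0.002,-0.0024,-0.002],"fingers":0},{"delta_rot":[0,0,0],"xyz":[0,0,0],"fingers":0}]'; python3 -c "
from plan import *
state()"
```

```text
time_s: 3.55
position: [612.6, 316.2, 118.8]
eef_rot: [[-0.414, 0.764, 0.494], [0.492, 0.645, -0.585], [-0.766, 0.001, -0.643]]
contact_force: [0.1, 0.0, 0.0]
opening: 0.2
grip_force: 0.0
t 3.55 tip(tray) [-13.1 -99.9  14.8] tilt 50.0 z [-0.766 -0.001 -0.643] y [ 0.001 -1.     0.001] F [0.1 0.  0. ] Ftray [-0.  -0.1  0. ] open 0.2 q [-1.13  0.74  0.37  1.71  0.75  1.01 -0.64]
```

```bash
python3 -m handwheel '[{"delta_rot":[0,0,0],"xyz":[-0.00306,-0.00258,-0.0015],"fingers":0},{"delta_rot":[0,0,0],"xyz":[-0.00306,-0.00258,-0.001],"fingers":0},{"delta_rot":[0,0,0],"xyz":[-0.00306,-0.00258,0],"fingers":0},{"delta_rot":[0,0,0],"xyz":[-0.00306,-0.00258,0],"fingers":0},{"delta_rot":[0,0,0],"xyz":[-0.00306,-0.00258,0],"fingers":0},{"delta_rot":[0,0,0],"xyz":[-0.00306,-0.00258,0],"fingers":0},{"delta_rot":[0,0,0],"xyz":[-0.00306,-0.00258,0],"fingers":0},{"delta_rot":[0,0,0],"xyz":[-0.00306,-0.00258,0],"fingers":0}]'; python3 -c "
from plan import *
state()"
```

```text
time_s: 4.55
position: [588.0, 295.5, 116.5]
eef_rot: [[-0.414, 0.764, 0.495], [0.492, 0.645, -0.585], [-0.766, 0.001, -0.643]]
contact_force: [1.2, 0.0, -0.2]
opening: 0.4
grip_force: 0.4
t 4.55 tip(tray) [-13.1 -67.8  12.5] tilt 50.0 z [-0.766 -0.001 -0.643] y [ 0.001 -1.     0.001] F [ 1.2  0.  -0.2] Ftray [-0.7 -0.9 -0.2] open 0.4 q [-1.15  0.71  0.38  1.8   0.77  0.98 -0.68]
```

```bash
python3 -m handwheel '[{"delta_rot":[0,0,0],"xyz":[-0.00306,-0.00258,0],"fingers":0},{"delta_rot":[0,0,0],"xyz":[-0.00306,-0.00258,0],"fingers":0},{"delta_rot":[0,0,0],"xyz":[-0.00306,-0.00258,0],"fingers":0},{"delta_rot":[0,0,0],"xyz":[-0.00306,-0.00258,0],"fingers":0},{"delta_rot":[0,0,0],"xyz":[-0.00306,-0.00258,0],"fingers":0},{"delta_rot":[0,0,0],"xyz":[-0.00306,-0.00258,0],"fingers":0}]'; cat > look.py <<'E'
import sys
from plan import *
state(); out=[]
for n,z in(('top',116),('scene',97)):
    d=r.get_image(n)
    w=np.array([tw(65,-140,z-95),tw(65,250,z-95),tw(-90,250,z-95),tw(-90,-140,z-95)])
    H=cv2.getPerspectiveTransform(proj(d,w).astype(np.float32),np.float32([[0,310],[780,310],[780,0],[0,0]]))
    im=cv2.warpPerspective(d['color'],H,(780,310))[:,:,::-1]
    l=cv2.cvtColor(np.ascontiguousarray(im),cv2.COLOR_BGR2LAB); l[:,:,0]=cv2.createCLAHE(5,(4,4)).apply(np.ascontiguousarray(l[:,:,0])); out.append(cv2.cvtColor(l,cv2.COLOR_LAB2BGR)[:290])
cv2.imwrite('pics/'+sys.argv[1],np.vstack(out))
E
python3 look.py l1.png
```

```text
time_s: 5.3
position: [569.5, 280.1, 116.4]
eef_rot: [[-0.415, 0.764, 0.494], [0.492, 0.645, -0.585], [-0.766, 0.001, -0.643]]
contact_force: [1.1, 0.2, 0.5]
opening: 0.2
grip_force: 0.8
t 5.3 tip(tray) [-13.  -43.7  12.4] tilt 50.0 z [-0.766 -0.001 -0.643] y [ 0.001 -1.     0.001] F [1.1 0.2 0.5] Ftray [-0.6 -0.9  0.5] open 0.2 q [-1.17  0.68  0.38  1.86  0.79  0.97 -0.72]
```

View pics/l1.png

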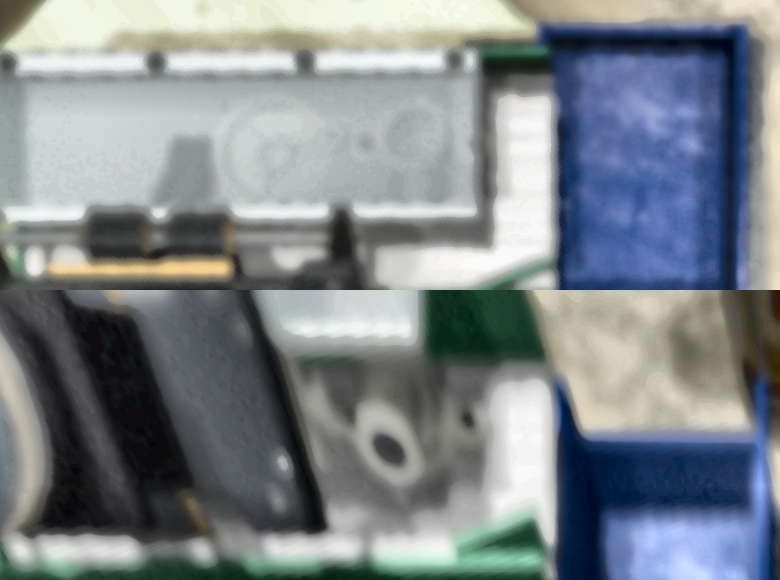

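Rectified view: fingers at (190,170) behind the cap (275,155), the cap already pushing the elbow (pipe 415,130) straight along, ~1 N. Continue.

```bash
python3 -m handwheel '[{"delta_rot":[0,0,0],"xyz":[-0.00306,-0.00258,0],"fingers":0},{"delta_rot":[0,0,0],"xyz":[-0.00306,-0.00258,0],"fingers":0},{"delta_rot":[0,0,0],"xyz":[-0.00306,-0.00258,0],"fingers":0},{"delta_rot":[0,0,0],"xyz":[-0.00306,-0.00258,0],"fingers":0},{"delta_rot":[0,0,0],"xyz":[-0.00306,-0.00258,0],"fingers":0},{"delta_rot":[0,0,0],"xyz":[-0.00306,-0.00258,0],"fingers":0},{"delta_rot":[0,0,0],"xyz":[-0.00306,-0.00258,0],"fingers":0},{"delta_rot":[0,0,0],"xyz":[-0.00306,-0.00258,0],"fingers":0},{"delta_rot":[0,0,0],"xyz":[-0.00306,-0.00258,0],"fingers":0},{"delta_rot":[0,0,0],"xyz":[-0.00306,-0.00258,0],"fingers":0}]'; python3 look.py l2.png
```

```text
time_s: 6.65
position: [538.9, 254.2, 116.4]
eef_rot: [[-0.415, 0.764, 0.494], [0.492, 0.645, -0.585], [-0.766, 0.001, -0.643]]
contact_force: [1.0, 0.3, -0.3]
opening: 0.7
grip_force: 1.1
t 6.65 tip(tray) [-13.   -3.6  12.4] tilt 50.0 z [-0.766 -0.001 -0.643] y [ 0.001 -1.     0.001] F [ 1.   0.3 -0.3] Ftray [-0.4 -0.9 -0.3] open 0.7 q [-1.2   0.64  0.39  1.95  0.82  0.94 -0.77]
```

View pics/l2.png

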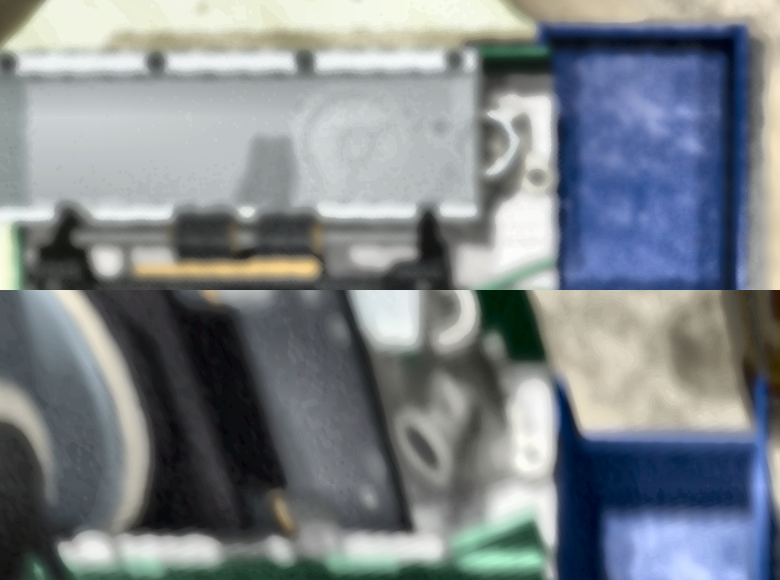

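Elbow has yawed ~25° (ears at (437,127), (537,177)) but is clear of cheek and walls; its front is at the outlet. Continue.

```bash
python3 -m handwheel '[{"delta_rot":[0,0,0],"xyz":[-0.00306,-0.00258,0],"fingers":0},{"delta_rot":[0,0,0],"xyz":[-0.00306,-0.00258,0],"fingers":0},{"delta_rot":[0,0,0],"xyz":[-0.00306,-0.00258,0],"fingers":0},{"delta_rot":[0,0,0],"xyz":[-0.00306,-0.00258,0],"fingers":0},{"delta_rot":[0,0,0],"xyz":[-0.00306,-0.00258,0],"fingers":0},{"delta_rot":[0,0,0],"xyz":[-0.00306,-0.00258,0],"fingers":0},{"delta_rot":[0,0,0],"xyz":[-0.00306,-0.00258,0],"fingers":0}]'; python3 look.py l3.png
```

```text
time_s: 7.62
position: [517.5, 236.2, 116.4]
eef_rot: [[-0.414, 0.764, 0.494], [0.492, 0.645, -0.585], [-0.766, 0.001, -0.643]]
contact_force: [2.0, 0.4, 0.2]
opening: 0.2
grip_force: 1.3
t 7.625 tip(tray) [-13.   24.4  12.4] tilt 50.0 z [-0.766 -0.001 -0.643] y [ 0.001 -1.     0.001] F [2.  0.4 0.2] Ftray [-1.  -1.8  0.2] open 0.2 q [-1.22  0.61  0.4   2.02  0.83  0.93 -0.81]
```

View pics/l3.png

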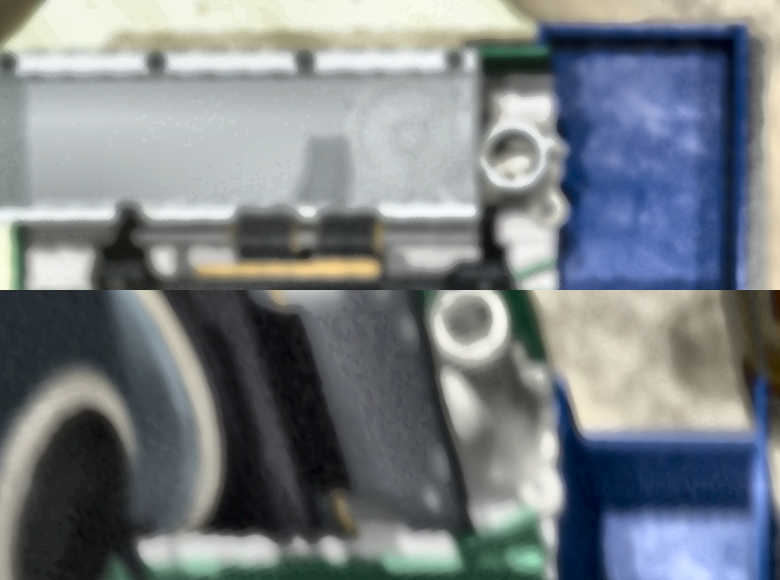

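Elbow has yawed further (pipe (513,155), ear at the edge (550,205)); cap (410,130). Still free, ~2 N. I'll keep pushing in short steps, following with numbers (colour mask over the tote).

```bash
cat > num.py <<'E'
from plan import *
state(); T=r.get_image('top')
def grey(d,poly,z):
    w=np.array([tw(x,y,z-95) for x,y in poly]); m=np.zeros(d['color'].shape[:2],np.uint8)
    cv2.fillPoly(m,[proj(d,w).round().astype(int)],255)
    h=cv2.cvtColor(d['color'],cv2.COLOR_RGB2HSV); return m, ((h[:,:,1]<90)&(h[:,:,2]>60)).astype(np.uint8)*255&m
for nm,poly,z in(('mouth',[(35,103),(35,134),(-55,134),(-55,103)],120),('tote',[(55,140),(55,232),(-82,232),(-82,140)],40)):
    m,g=grey(T,poly,z); n,_,st,c=cv2.connectedComponentsWithStats(g)
    print(nm,'area',(m>0).sum(),[(int(st[i][4]),(Rt.T@(ray(T,[c[i]],z)[0]-[q[0],q[1],0])).round(0)[:2].tolist()) for i in range(1,n) if st[i][4]>8])
h=cv2.cvtColor(T['color'],cv2.COLOR_RGB2HSV); b=cv2.inRange(h,(105,140,40),(125,255,255)); b[:140]=0;b[:,:230]=0;b[310:]=0;b[:,370:]=0
n,l,st,c=cv2.connectedComponentsWithStats(b); i=1+st[1:,4].argmax(); ct=cv2.findContours((l==i).astype(np.uint8),0,2)[0][0]
x=ray(T,ct.reshape(-1,2),66); e=(x-[q[0],q[1],0])@Rt; print('tote x',np.percentile(e[:,0],[1,99]).round(0),'y',np.percentile(e[:,1],[1,99]).round(0))
E
python3 num.py
python3 -m handwheel '[{"delta_rot":[0,0,0],"xyz":[-0.00306,-0.00258,0],"fingers":0},{"delta_rot":[0,0,0],"xyz":[-0.00306,-0.00258,0],"fingers":0},{"delta_rot":[0,0,0],"xyz":[-0.00306,-0.00258,0],"fingers":0},{"delta_rot":[0,0,0],"xyz":[-0.00306,-0.00258,0],"fingers":0}]'; python3 num.py
```

```text
t 7.725 tip(tray) [-13.1  24.8  12.4] tilt 50.0 z [-0.766 -0.    -0.643] y [ 0. -1. -0.] F [-0.6  0.4  0.7] Ftray [0.7 0.2 0.7] open 0.2 q [-1.22  0.61  0.4   2.02  0.83  0.93 -0.81]
mouth area 770 [(763, [-9.0, 119.0])]
tote area 2859 [(111, [-79.0, 189.0]), (44, [2.0, 141.0])]
tote x [-4. 49.] y [150. 220.]
time_s: 8.28
position: [505.2, 225.9, 116.4]
eef_rot: [[-0.415, 0.764, 0.494], [0.492, 0.645, -0.585], [-0.766, 0.001, -0.643]]
contact_force: [0.5, 0.6, -0.1]
opening: 0.4
grip_force: 0.8
t 8.275 tip(tray) [-13.   40.4  12.4] tilt 50.0 z [-0.766 -0.001 -0.643] y [ 0.001 -1.     0.001] F [ 0.5  0.6 -0.1] Ftray [ 0.1 -0.7 -0.1] open 0.4 q [-1.23  0.59  0.4   2.06  0.85  0.92 -0.83]
mouth area 770 [(765, [-9.0, 119.0])]
tote area 2859 [(116, [-79.0, 189.0]), (215, [-4.0, 147.0])]
tote x [-3. 49.] y [163. 220.]
```

```bash
sed -i 's/(105,140,40)/(100,90,25)/' num.py; python3 -m handwheel '[{"delta_rot":[0,0,0],"xyz":[-0.00306,-0.00258,0],"fingers":0},{"delta_rot":[0,0,0],"xyz":[-0.00306,-0.00258,0],"fingers":0},{"delta_rot":[0,0,0],"xyz":[-0.00306,-0.00258,0],"fingers":0}]'; python3 num.py
```

```text
time_s: 8.7
position: [496.0, 218.1, 116.4]
eef_rot: [[-0.415, 0.764, 0.494], [0.492, 0.645, -0.585], [-0.766, 0.001, -0.643]]
contact_force: [0.3, 0.4, 0.5]
opening: 0.3
grip_force: 0.8
t 8.7 tip(tray) [-13.   52.4  12.4] tilt 50.0 z [-0.766 -0.001 -0.643] y [ 0.001 -1.     0.001] F [0.3 0.4 0.5] Ftray [ 0.2 -0.5  0.5] open 0.3 q [-1.24  0.58  0.4   2.08  0.85  0.91 -0.85]
mouth area 770 [(764, [-9.0, 119.0])]
tote area 2859 [(115, [-79.0, 189.0]), (406, [0.0, 151.0])]
tote x [-84.  66.] y [130. 238.]
```

```bash
python3 -m handwheel '[{"delta_rot":[0,0,0],"xyz":[-0.00306,-0.00258,0],"fingers":0},{"delta_rot":[0,0,0],"xyz":[-0.00306,-0.00258,0],"fingers":0},{"delta_rot":[0,0,0],"xyz":[0,0,0],"fingers":0},{"delta_rot":[0,0,0],"xyz":[0,0,0],"fingers":0}]'; python3 num.py
```

```text
time_s: 9.25
position: [489.9, 212.9, 116.3]
eef_rot: [[-0.415, 0.764, 0.494], [0.492, 0.645, -0.585], [-0.766, 0.0, -0.643]]
contact_force: [-0.1, -0.3, 0.6]
opening: 0.4
grip_force: 0.1
t 9.25 tip(tray) [-13.   60.5  12.3] tilt 50.0 z [-0.766 -0.    -0.643] y [ 0. -1.  0.] F [-0.1 -0.3  0.6] Ftray [-0.1  0.3  0.6] open 0.4 q [-1.25  0.57  0.41  2.1   0.86  0.91 -0.86]
mouth area 770 [(770, [-9.0, 119.0])]
tote area 2859 [(114, [-79.0, 188.0]), (624, [12.0, 162.0])]
tote x [-84.  66.] y [130. 238.]
```

```bash
python3 -m handwheel '[{"delta_rot":[0,0,0],"xyz":[-0.00306,-0.00258,0],"fingers":0},{"delta_rot":[0,0,0],"xyz":[-0.00306,-0.00258,0],"fingers":0},{"delta_rot":[0,0,0],"xyz":[-0.00306,-0.00258,0],"fingers":0},{"delta_rot":[0,0,0],"xyz":[-0.00306,-0.00258,0],"fingers":0},{"delta_rot":[0,0,0],"xyz":[-0.00306,-0.00258,0],"fingers":0}]'; python3 num.py
```

```text
time_s: 9.93
position: [474.6, 200.1, 116.3]
eef_rot: [[-0.415, 0.764, 0.494], [0.492, 0.645, -0.585], [-0.766, 0.001, -0.643]]
contact_force: [1.2, -0.8, 0.7]
opening: 0.4
grip_force: 0.4
t 9.925 tip(tray) [-13.   80.5  12.3] tilt 50.0 z [-0.766 -0.001 -0.643] y [ 0.001 -1.     0.001] F [ 1.2 -0.8  0.7] Ftray [-1.4 -0.4  0.7] open 0.4 q [-1.26  0.55  0.41  2.15  0.87  0.9  -0.89]
mouth area 770 [(770, [-9.0, 119.0])]
tote area 2859 [(116, [-79.0, 189.0]), (936, [17.0, 167.0]), (9, [-43.0, 188.0])]
tote x [-84.  66.] y [130. 238.]
```

```bash
python3 -m handwheel '[{"delta_rot":[0,0,0],"xyz":[-0.00306,-0.00258,0],"fingers":0},{"delta_rot":[0,0,0],"xyz":[-0.00306,-0.00258,0],"fingers":0},{"delta_rot":[0,0,0],"xyz":[-0.00306,-0.00258,0],"fingers":0},{"delta_rot":[0,0,0],"xyz":[-0.00306,-0.00258,0],"fingers":0},{"delta_rot":[0,0,0],"xyz":[-0.00306,-0.00258,0],"fingers":0}]'; python3 num.py
```

```text
time_s: 10.6
position: [459.4, 187.2, 116.5]
eef_rot: [[-0.414, 0.764, 0.495], [0.492, 0.645, -0.585], [-0.766, 0.001, -0.643]]
contact_force: [1.1, 0.4, 0.5]
opening: 0.3
grip_force: 0.6
t 10.6 tip(tray) [-13.  100.4  12.5] tilt 50.0 z [-0.766 -0.001 -0.643] y [ 0.001 -1.     0.001] F [1.1 0.4 0.5] Ftray [-0.4 -1.1  0.5] open 0.3 q [-1.28  0.53  0.41  2.19  0.89  0.89 -0.92]
mouth area 770 [(768, [-9.0, 119.0])]
tote area 2859 [(124, [-79.0, 188.0]), (1265, [3.0, 166.0])]
tote x [-84.  65.] y [130. 238.]
```

```bash
python3 -m handwheel '[{"delta_rot":[0,0,0],"xyz":[-0.00306,-0.00258,0],"fingers":0},{"delta_rot":[0,0,0],"xyz":[-0.00306,-0.00258,0],"fingers":0},{"delta_rot":[0,0,0],"xyz":[-0.00306,-0.00258,0],"fingers":0},{"delta_rot":[0,0,0],"xyz":[-0.00306,-0.00258,0],"fingers":0},{"delta_rot":[0,0,0],"xyz":[-0.00306,-0.00258,0],"fingers":0},{"delta_rot":[0,0,0],"xyz":[0,0,0],"fingers":0}]'; python3 num.py
```

```text
time_s: 11.4
position: [443.7, 174.0, 116.3]
eef_rot: [[-0.415, 0.764, 0.494], [0.492, 0.645, -0.585], [-0.766, -0.0, -0.643]]
contact_force: [0.3, 0.9, 1.3]
opening: 0.4
grip_force: 0.7
t 11.4 tip(tray) [-13.  120.8  12.3] tilt 50.0 z [-0.766 -0.    -0.643] y [ 0. -1. -0.] F [0.3 0.9 1.3] Ftray [ 0.4 -0.8  1.3] open 0.4 q [-1.3   0.51  0.42  2.24  0.9   0.89 -0.95]
mouth area 770 [(764, [-9.0, 119.0])]
tote area 2859 [(1899, [-7.0, 176.0]), (14, [-44.0, 231.0])]
tote x [-84.  64.] y [130. 238.]
```

```bash
python3 -m handwheel '[{"delta_rot":[0,0,0],"xyz":[0.006,0.005,0],"fingers":0},{"delta_rot":[0,0,0],"xyz":[0.006,0.005,0],"fingers":0},{"delta_rot":[0,0,0],"xyz":[-0.0049,0.0059,0.0064],"fingers":0},{"delta_rot":[0,0,0],"xyz":[-0.0074,0.0088,0.0096],"fingers":0},{"delta_rot":[0,0,0],"xyz":[-0.0074,0.0088,0.0096],"fingers":0},{"delta_rot":[0,0,0],"xyz":[-0.0074,0.0088,0.0096],"fingers":0},{"delta_rot":[0,0,0],"xyz":[-0.0074,0.0088,0.0096],"fingers":0},{"delta_rot":[0,0,0],"xyz":[-0.0074,0.0088,0.0096],"fingers":0},{"delta_rot":[0,0,0],"xyz":[-0.0074,0.0088,0.0096],"fingers":0},{"delta_rot":[0,0,0],"xyz":[-0.01,0.03,0.03],"fingers":0},{"delta_rot":[0,0,0],"xyz":[-0.01,0.04,0.03],"fingers":0},{"delta_rot":[0,0,0],"xyz":[-0.01,0.04,0.03],"fingers":0},{"delta_rot":[0,0,0],"xyz":[-0.01,0.04,0.03],"fingers":0},{"delta_rot":[0,0,0],"xyz":[0,0,0],"fingers":0}]'; python3 num.py; python3 - <<'E'
from h import *
a=grab('top','t2.png')['color'][190:320,220:370,::-1]; b=grab('scene','s2.png')['color'][200:310,250:400,::-1]
cv2.imwrite('pics/fin.png',np.vstack([cv2.resize(a,(400,347),interpolation=2)[:300],cv2.resize(b,(400,293),interpolation=2)]))
E
```

```text
time_s: 13.2
position: [365.7, 397.5, 301.9]
eef_rot: [[-0.416, 0.761, 0.498], [0.494, 0.649, -0.579], [-0.763, 0.005, -0.646]]
contact_force: [-0.2, -0.3, -0.3]
opening: 0.5
grip_force: 0.0
t 13.2 tip(tray) [208.2  36.3 197.9] tilt 49.8 z [-0.763 -0.007 -0.646] y [ 0.006 -1.     0.005] F [-0.2 -0.3 -0.3] Ftray [-0.1  0.3 -0.3] open 0.5 q [-1.51  0.41  0.31  1.75  0.62  1.49 -0.71]
mouth area 770 [(770, [-9.0, 119.0])]
tote area 2859 [(532, [-55.0, 169.0]), (758, [26.0, 173.0]), (9, [-38.0, 231.0]), (18, [40.0, 231.0])]
tote x [-84.  65.] y [137. 238.]
```

View pics/fin.png

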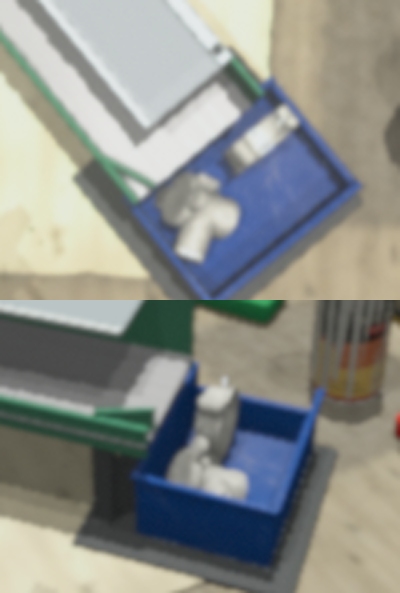

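Both castings lie in the tote: the elbow on its side (top part, 205,215) and the cap on edge (265,135) against the inner wall, well inside the limits. The tote's outline is unchanged, and the arm is clear. Letting it settle, then handing in.

```bash
python3 -m handwheel '[{"delta_rot":[0,0,0],"xyz":[0,0,0],"fingers":0},{"delta_rot":[0,0,0],"xyz":[0,0,0],"fingers":0},{"delta_rot":[0,0,0],"xyz":[0,0,0],"fingers":0},{"delta_rot":[0,0,0],"xyz":[0,0,0],"fingers":0}]' >/dev/null; python3 num.py; python3 -c "
from cell import r
print(r.finish_job())"
```

```text
t 13.85 tip(tray) [203.9  38.4 196.3] tilt 50.0 z [-0.766 -0.001 -0.643] y [ 0.001 -1.     0.   ] F [-0.6 -0.7  0.2] Ftray [-0.1  0.9  0.2] open 0.5 q [-1.51  0.41  0.31  1.76  0.62  1.49 -0.71]
mouth area 770 [(770, [-9.0, 119.0])]
tote area 2859 [(530, [-55.0, 169.0]), (755, [26.0, 173.0]), (25, [33.0, 231.0])]
tote x [-84.  65.] y [137. 238.]
the job is handed in; nothing more can be done
None
```

Both castings were swept off the tray's open end into the blue tote and lie inside it, with the arm clear and sampled wrist force only about 2 N; the job was handed in at about 14 s, but no verdict came back.

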